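Start the earth bolt of a sloping training console square with a T-handle driver

ROBOT

A 6-joint arm with a two-finger parallel gripper is mounted at the origin on the work surface. World frame = base frame: x ahead of the robot, y to its left, z up, the work surface at z = 0. Lengths are in mm, angles in rad, forces in N, time in s.
With the tool pointing down it reaches from about 350 to 975 mm from the base axis. Payload 7.1 kg.
Tool frame: the origin (TCP) lies on the centre line of the jaws, within the pads' length; the fingertips stand 14 mm ahead of it and the grasp point (between the pads) lies 5 mm behind it; x points along the fingers, z is the direction in which the jaws open and shut, and the axes are right-handed (so a half turn about x gives the same grasp; the last joint's range is limited). The gripper opens to 88 mm and grips with 3 to 60 N. Pads are 20 mm wide; open, the fingers measure 115 mm over their backs; the gripper's body (75 mm by 178 mm) begins 61 mm behind the grasp point.
Start: joints at [1.114, 0.423, 1.63, -0, 1.089, -0.019], TCP at [264.935, 566.052, 236.675] pointing down, gripper open.
Joint ranges: [-3, 3], [-0.9, 2.11], [0.09, 2.58], [-1.31, 4.45], [0.11, 2.69], [-2.54, 2.54]. Speed limits (rad/s): [2.39, 2.39, 3.01, 3.14, 3.14, 3.14].

INTERFACE

Orientations are given as a rotation vector (axis times angle).
In Python, from workcell import ctrl gives the robot as it stands.
- The arm moves only by the tool servo_tool, never from a script. Its argument "plan" is a list that holds one entry, the list of rows, each a list of 7 numbers: the shift along the tool's x, y, z in cm, then the turn, a rotation vector about the tool's x, y, z in rad, then the finger opening in cm, from 0 to 8.78. A call has 1 to 8 rows; each row is the pose to reach, as a shift and turn from the pose commanded when the call began, along the tool's axes at that moment; what a row does not reach only later rows make up. A row lasts 1/12 s, in which the tool goes at most 41.7 mm and 7.16 degrees, less where a joint would pass 70% of its speed; a pose out of reach is approached as far as the arm can. A call with a gripper value outside its range is refused whole. The fingers move at their own pace and stop on an object; the grip force is fixed at half the most. Time passes only in rows, so rows that repeat a pose let the fingers close. It gives the time, the measured TCP pose, the force and the opening at its end, in the units of the state.
- ctrl.get_obs(): the state, without advancing time (a new reading comes with each control period).
- ctrl.get_image(name): name is "side" or "top" or "wrist"; returns the picture (384x512x3 uint8, red, green, blue); there is no depth.
- ctrl.calibration(name): a dict with "K" (3x3 intrinsics, pixels), "view" (4x4, takes a point from world to camera coordinates). Camera axes: x right, y up, looking along -z (the intrinsics and any distortion apply to the point x, -y, -z); pixel columns grow to the right and rows downward; lengths in mm; the calibration is good to about 2 mm. The wrist camera is an equidistant fisheye: a pixel r from the principal point sees the ray r / f radians off the axis. A picture is of the moment at which its call begins: read the wrist's pose just before it. calibration takes no time and is no camera call; for the wrist camera it gives the pose at the moment of the call.
- ctrl.close_job(): hands the job in, once; it reports no verdict.
The state is a dict: "t": time; "qpos": joint angles; "qvel": joint speeds; "joint_torque": joint torques, N m; "ee_pos": TCP position; "orientation": TCP orientation; "ft_force": force on the tool from outside, world axes, zero at the start; "moment": the same for the moment, N m; "width": finger opening in mm.
Only numpy, scipy, OpenCV 4.12 (cv2) and the standard library are available. Lean on these libraries where they do the work, as an engineer would, in place of code of your own. Each camera call takes 0.05 s, during which the arm holds its last target.

TASK

Take the red T-handle socket driver out of its blue stand and set its socket squarely, all the way down, over the brass hexagon bolt on the sloping console before turning anything. Then start the bolt by turning it clockwise with the driver by at least one flat (a sixth of a turn), keeping the driver in line with the bolt, and let go, leaving the driver standing on the bolt. Leave the other things on the bench where they are, and do not turn the bolt with the fingers.

Things in the scene. Friction and masses are not known exactly. Their poses are not given: they have to be found in the camera images.
- driver: T-handle socket driver, 164 mm long, 0.3 kg, loose; starts upright, socket down, in the blue stand. Origin: centre of the open rim of its socket (lower end); +z runs up its axis. Socket: outer diameter 38 mm, hexagonal recess 26 mm across flats, 28 mm deep, flats facing +x, -x and every 60 degrees about z. Steel shank, 16 mm diameter, from 36 to 136 mm up.
- driver_grip (a point): middle of the driver's red cross-bar handle, on its axis 150 mm above its origin, same axes as the driver. The bar is 95 mm long along x, 22 mm thick along y, 28 mm high along z: pinch it across y with the fingers pointing down the axis.
- stand: fixed stand for the driver: dark foot 110 x 90 x 8 mm with a square blue cup 54 x 54 mm on it, rim 60 mm above the bench, well 42 x 42 mm, its floor 14 mm above the bench. Origin: centre of the underside, on the bench; z up.
- console: fixed wedge-shaped console, 173 mm deep, 240 mm wide; white panel sloping 30 degrees, low edge (30 mm high) at the console's -x, high edge (130 mm) at +x. The bolt stands square to the panel at its middle (80 mm up) in a green and yellow ring; white breaker modules rise 31 mm from the panel, from 55 mm up the slope from the bolt. Origin: centre of the underside; z up.
- bolt_seat (a point): point on the bolt's axis at the upper face of its brass flange (40 mm diameter), where the driver's rim rests when fully down; 14 mm off the panel. +z points out of the panel along the axis (30 degrees from vertical, leaning to the console's -x). On the flange: hexagon head 24 mm across flats, 20 mm high, flats facing +x, -x and every 60 degrees about z. Turns with the bolt.
- bolt_top (a point): centre of the flat end of the bolt's nose, 26 mm above bolt_seat along the axis, same axes. The nose is a cone 6 mm high on the hexagon head, narrowing from 23 to 12 mm diameter.
- bolt (a joint): turn of the bolt in rad: 0 at the start, growing as it is turned clockwise seen from outside (about -z of bolt_seat); free to 2.6. It sinks 4 mm per turn, turns at about 0.15 N m and stays where it is left. The socket has about 10 degrees of play on the head each way.
- meter: orange handheld meter, 170 x 85 x 40 mm, lying loose on the bench; a bystander. Origin: centre of its underside.
- plug: red industrial plug, 72 mm diameter, 123 mm high, standing loose; a bystander. Origin: centre of its underside.
- breaker: white breaker block, 70 x 85 x 72 mm, loose; a bystander. Origin: centre of its underside.

How it is judged:
By the outcome, as a careful person would: the job done as asked, in the order asked, and still so for the second after the job is handed in, with the robot touching nothing.
It also fails if it takes over 48 s, if anything falls off the work surface, if the arm or the gripper's body presses on something with over 40 N, if the wrist force passes 120 N, or if a joint passes its speed limit or range.

## Working session

There is one attempt and no reset: what is moved stays moved. The work goes in short steps, Python scripts to look and compute and a tool call to move; the robot and the scene stay as the last step left them, time stands still between calls to the robot, and variables do not carry over. Pictures are saved under pics/ and viewed, and the job is handed in when it is done.

Besides the shell and the picture viewer there is one more tool, called after ">>>" as name(argument=value, ...) on one line, values as JSON. servo_tool: Moves the arm, as the interface text tells. Its arguments: {"type":"object","properties":{"plan":{"type":"array","items":{"type":"array","items":{"type":"array","items":{"type":"number"}}}}},"required":["plan"]}

```bash
ls; mkdir -p pics
python3 - <<'E'
from workcell import ctrl
import cv2,numpy as np
for n in ["side","top","wrist"]:
    c=ctrl.calibration(n); print(n,np.round(c["K"],1).tolist(),np.round(c["view"],4).tolist(),[k for k in c])
    im=ctrl.get_image(n); cv2.imwrite(f"pics/{n}0.png",im[:,:,::-1])
o=ctrl.get_obs(); print(o)
E
```

```text
pics
side [[378.8, 0.0, 255.8], [0.0, 378.8, 195.1], [0.0, 0.0, 1.0]] [[-0.9436, -0.3309, -0.007, 537.5088], [0.2303, -0.6715, 0.7043, -232.5845], [-0.2377, 0.663, 0.7098, -844.5159], [0.0, 0.0, 0.0, 1.0]] ['K', 'view']
top [[377.7, 0.0, 252.4], [0.0, 377.7, 193.7], [0.0, 0.0, 1.0]] [[0.0013, -0.9997, -0.0247, 7.427], [0.9912, -0.002, 0.1326, -608.6847], [-0.1327, -0.0247, 0.9909, -988.6951], [0.0, 0.0, 0.0, 1.0]] ['K', 'view']
wrist [[297.3, 0.0, 257.9], [0.0, 297.3, 193.0], [0.0, 0.0, 1.0]] [[0.4224, 0.9064, -0.0009, -624.7844], [-0.8724, 0.4064, -0.2716, 33.3858], [-0.2458, 0.1155, 0.9624, -389.5342], [0.0, 0.0, 0.0, 1.0]] ['K', 'view']
{'t': 0.15, 'qpos': array([ 1.11399136e+00,  4.23656625e-01,  1.63047685e+00, -9.63299277e-07,
        1.08858440e+00, -1.89929083e-02]), 'qvel': array([-0.00116786, -0.00261077, -0.00285737, -0.00118139,  0.00188727,
       -0.00116883]), 'joint_torque': array([-2.79986507e-04, -5.44988894e+01, -2.73917592e+01,  6.43852609e-02,
        2.04013166e-02, -2.62217844e-05]), 'ee_pos': array([264.77354142, 565.71014971, 236.10045004]), 'orientation': array([-0.88155784,  1.38606126,  0.88059502]), 'ft_force': array([ 0.18045016,  0.81686222, -0.76272801]), 'moment': array([ 0.00294004, -0.02548077, -0.00462218]), 'width': 87.77229956075767}
```

View pics/side0.png

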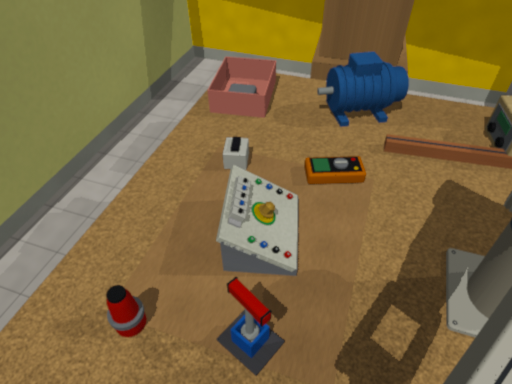

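View pics/top0.png

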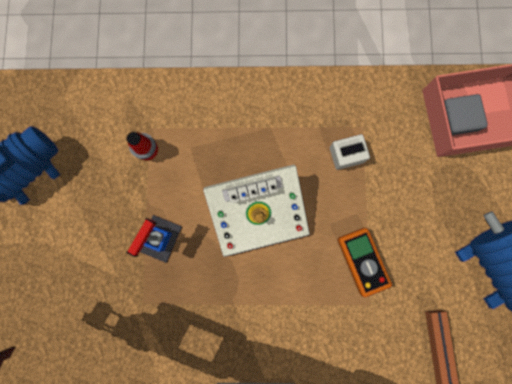

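View pics/wrist0.png

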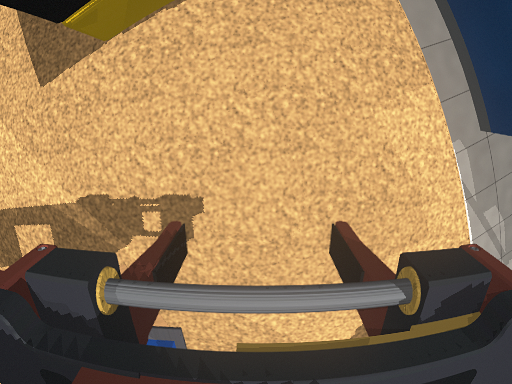

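```bash
cat > h.py <<'E'
from workcell import ctrl
import cv2,numpy as np
from scipy.spatial.transform import Rotation as R
def cal(n): c=ctrl.calibration(n); return np.array(c["K"]),np.array(c["view"])
def ray(n,px,c=None):
    K,V=c or cal(n); p=np.atleast_2d(px).astype(float)
    d=np.stack([(p[:,0]-K[0,2])/K[0,0],(p[:,1]-K[1,2])/K[1,1]],1)
    if n=="wrist":
        r=np.linalg.norm(d,axis=1,keepdims=True); s=np.where(r>1e-9,np.sin(r)/np.maximum(r,1e-9),1)
        dd=np.c_[d[:,0:1]*s[:,:1],-d[:,1:2]*s,-np.cos(r)]
    else: dd=np.c_[d[:,0],-d[:,1],-np.ones(len(d))]
    Rm=V[:3,:3]; o=-Rm.T@V[:3,3]; w=dd@Rm
    return o,w/np.linalg.norm(w,axis=1,keepdims=True)
def onz(n,px,z,c=None):
    o,w=ray(n,px,c); return o+w*((z-o[2])/w[:,2])[:,None]
def tri(*obs):
    A=np.zeros((3,3));b=np.zeros(3);L=[]
    for n,px,*c in obs:
        o,w=ray(n,px,*(c or [None])); w=w[0];P=np.eye(3)-np.outer(w,w);A+=P;b+=P@o;L.append((o,w))
    x=np.linalg.solve(A,b); return x,[round(float(np.linalg.norm((np.eye(3)-np.outer(w,w))@(x-o))),2) for o,w in L]
def proj(n,X,c=None):
    K,V=c or cal(n); X=np.atleast_2d(X); C=X@V[:3,:3].T+V[:3,3]; q=np.c_[C[:,0],-C[:,1],-C[:,2]]
    if n=="wrist":
        rr=np.linalg.norm(q[:,:2],axis=1); th=np.arctan2(rr,q[:,2]); u=q[:,:2]/rr[:,None]*th[:,None]
    else: u=q[:,:2]/q[:,2:]
    return u*[K[0,0],K[1,1]]+[K[0,2],K[1,2]]
def snap(n,name):
    c=cal(n); im=ctrl.get_image(n)[:,:,::-1].copy(); cv2.imwrite(f"pics/{name}.png",im); return im,c
def crop(f,x,y,w,h,k,out):
    im=cv2.imread(f"pics/{f}.png")[y:y+h,x:x+w]; cv2.imwrite(f"pics/{out}.png",cv2.resize(im,None,fx=k,fy=k,interpolation=cv2.INTER_CUBIC))
E
python3 - <<'E'
from h import *
crop("side0",205,160,110,210,1,"x")
a=cv2.resize(cv2.imread("pics/side0.png")[265:375,205:295],None,fx=4,fy=4,interpolation=cv2.INTER_CUBIC)
b=cv2.resize(cv2.imread("pics/top0.png")[205:270,115:190],None,fx=5,fy=5,interpolation=cv2.INTER_CUBIC)
print(a.shape,b.shape)
C=np.zeros((440,740,3),np.uint8);C[:440,:360]=a;C[:325,362:737]=b;cv2.imwrite("pics/z1.png",C)
a=cv2.resize(cv2.imread("pics/side0.png")[160:280,210:310],None,fx=4,fy=4,interpolation=cv2.INTER_CUBIC)
b=cv2.resize(cv2.imread("pics/top0.png")[160:260,200:315],None,fx=3.4,fy=3.4,interpolation=cv2.INTER_CUBIC)
C=np.zeros((480,800,3),np.uint8);C[:480,:400]=a;C[:b.shape[0],402:402+b.shape[1]]=b;cv2.imwrite("pics/z2.png",C)
E
```

```text
(440, 360, 3) (325, 375, 3)
```

View pics/z1.png

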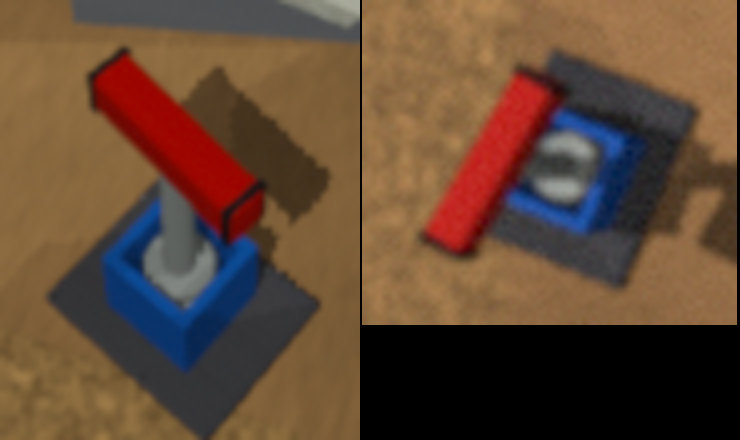

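View pics/z2.png

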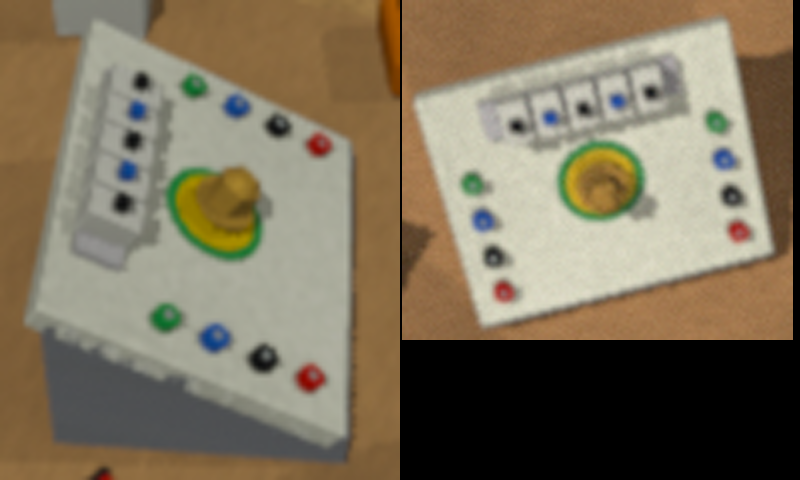

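```bash
cat > m1.py <<'E'
from h import *
from scipy.optimize import least_squares
T=cv2.imread("pics/top0.png");S=cv2.imread("pics/side0.png")
def redmask(im,box):
    h=cv2.cvtColor(im,cv2.COLOR_BGR2HSV); m=(((h[...,0]<8)|(h[...,0]>172))&(h[...,1]>170)&(h[...,2]>70)).astype(np.uint8)
    z=np.zeros_like(m);x,y,w,hh=box;z[y:y+hh,x:x+w]=m[y:y+hh,x:x+w];return z
for n,im,box in [("top",T,(115,205,60,65)),("side",S,(215,270,70,60))]:
    m=redmask(im,box); c=max(cv2.findContours(m,cv2.RETR_EXTERNAL,cv2.CHAIN_APPROX_NONE)[0],key=cv2.contourArea)
    r=cv2.minAreaRect(c); print(n,r,cv2.contourArea(c),np.round(cv2.boxPoints(r),1).tolist())
    M=cv2.moments(m,True); print(M['m10']/M['m00'],M['m01']/M['m00'])
# console by corners
def wm(im,box):
    h=cv2.cvtColor(im,cv2.COLOR_BGR2HSV); m=((h[...,1]<50)&(h[...,2]>150)).astype(np.uint8)
    z=np.zeros_like(m);x,y,w,hh=box;z[y:y+hh,x:x+w]=m[y:y+hh,x:x+w];return z
for n,im,box in [("top",T,(200,160,115,100)),("side",S,(212,163,95,115))]:
    m=wm(im,box); c=max(cv2.findContours(m,cv2.RETR_EXTERNAL,cv2.CHAIN_APPROX_NONE)[0],key=cv2.contourArea)
    hl=cv2.convexHull(c); p=cv2.approxPolyDP(hl,4,True)[:,0]; print(n,p.tolist())
E
python3 m1.py
```

```text
top ((140.6615447998047, 237.5923309326172), (10.666986465454102, 38.07865524291992), 29.744882583618164) 351.0 [[126.5999984741211, 251.5], [145.5, 218.39999389648438], [154.6999969482422, 223.6999969482422], [135.8000030517578, 256.79998779296875]]
140.53826530612244 237.41836734693877
side ((247.25001525878906, 299.2500305175781), (48.790367126464844, 15.55634880065918), 45.0) 667.0 [[224.5, 287.5], [235.5, 276.5], [270.0, 311.0], [259.0, 322.0]]
248.9408740359897 300.75321336760925
top [[293, 165], [308, 233], [224, 255], [204, 188]]
side [[234, 165], [296, 195], [295, 268], [219, 237]]
```

```bash
cat >> m1.py <<'E'
print("----")
p=onz("top",[[131.2,254.2],[150.1,221.0]],175); print(p, p.mean(0), np.degrees(np.arctan2(*(p[1]-p[0])[1::-1])))
print(tri(("top",[140.6,237.5]),("side",[248.,300.])))
ct=np.array([[293.5,165],[308.5,233.5],[223.5,255.5],[203.5,188]]); cs=np.array([[234,164.5],[297,195],[295.5,267],[219,238]])
# top order: far-right(-y,+x), near-right, near-left, far-left ; 
X=[(86.6,-120,130),(-86.6,-120,30),(-86.6,120,30),(86.6,120,130)]
def C(v): 
    c,s=np.cos(v[2]),np.sin(v[2]);return np.array([[v[0]+c*x-s*y,v[1]+s*x+c*y,z] for x,y,z in X])
f=lambda v:np.r_[(proj("top",C(v))-ct).ravel(),(proj("side",C(v))[[0,1,2,3]]-cs).ravel()]
for sel in (slice(None),slice(0,8)):
  r=least_squares(lambda v:f(v)[sel],[600,0,0.2]); print(r.x,np.degrees(r.x[2]),np.round(r.fun.reshape(-1,2),1).tolist())
v=r.x
E
python3 m1.py|sed -n '/----/,$p'
```

```text
----
[[448.81595274 286.71055237 175.        ]
 [526.27948575 245.1653579  175.        ]] [487.54771925 265.93795514 175.        ] -28.205521925209343
(array([488.09301929, 269.14641891, 166.03723647]), [0.37, 0.37])
[ 5.54597641e+02 -7.49549298e+00  2.54264694e-01] 14.568293824965396 [[1.5, 0.2], [0.3, 0.1], [-0.6, 0.5], [-1.3, 1.3], [-1.7, -0.9], [-0.1, -0.5], [0.7, 1.4], [-0.8, -1.5]]
[ 5.56034430e+02 -7.53174379e+00  2.53340339e-01] 14.515332212731298 [[1.6, -0.3], [0.3, -0.4], [-0.6, -0.0], [-1.3, 0.7]]
```

```bash
cat > k.py <<'E'
from h import *
def Rz(a): return R.from_rotvec([0,0,a]).as_matrix()
def Ry(a): return R.from_rotvec([0,a,0]).as_matrix()
# base arm orientation
def orient(q,R0=np.eye(3)): return Rz(q[0])@Ry(q[1]+q[2])@Rz(q[3])@Ry(q[4])@Rz(q[5])@R0
E
python3 - <<'E'
from k import *
o=ctrl.get_obs(); M=R.from_rotvec(o["orientation"]).as_matrix()
print(np.round(M,3)); print(np.round(orient(o["qpos"]).T@M,4))
K,V=cal("wrist"); Cw=-V[:3,:3].T@V[:3,3]; print("cam in tool",M.T@(Cw-o["ee_pos"]), np.round(V[:3,:3]@M,3))
E
```

```text
[[-0.    -0.906  0.424]
 [-0.001  0.424  0.906]
 [-1.     0.    -0.001]]
[[-0.  0. -1.]
 [ 0.  1.  0.]
 [ 1. -0. -0.]]
cam in tool [-147.41640754   74.67362906    0.26272595] [[-0.     0.002  1.   ]
 [ 0.272  0.962 -0.001]
 [-0.962  0.272 -0.001]]
```

```bash
cat >> k.py <<'E'
R0=np.array([[0,0,-1],[0,1,0],[1,0,0.]])
yaw=0.2535; CON=np.array([555.3,-7.5])
def setbolt(con=CON,yaw=yaw):
    c,s=np.cos(yaw),np.sin(yaw); n=np.array([-.5*c,-.5*s,np.sqrt(3)/2]); bx=np.array([np.sqrt(3)/2*c,np.sqrt(3)/2*s,.5]); by=np.cross(n,bx)
    mid=np.array([con[0],con[1],80.]); return mid+14*n,bx,by,n
def toolR(x,z): 
    x=x/np.linalg.norm(x); z=z-x*(z@x); z/=np.linalg.norm(z); return np.stack([x,np.cross(z,x),z],1)
def jawbolt(phi,B): # jaw at angle phi (deg) in bolt frame
    s,bx,by,n=B; a=np.radians(phi); return toolR(-n,np.cos(a)*bx+np.sin(a)*by)
def move(P,M,o=None):
    o=o or ctrl.get_obs(); A=R.from_rotvec(o["orientation"]).as_matrix()
    d=A.T@(P-o["ee_pos"])/10; w=R.from_matrix(A.T@M).as_rotvec()
    print("shift cm",np.round(d,2).tolist(),"rot",np.round(w,3).tolist(),"deg",round(np.degrees(np.linalg.norm(w)),1),"ee",np.round(o["ee_pos"],1).tolist(),"t",round(o["t"],2))
    return d,w
E
python3 - <<'E'
from k import *
B=setbolt(); print(B[0],B[3])
M=jawbolt(30,B); move(B[0]+B[3]*170,M); print(B[0]+B[3]*170)
for S in (1.6,1.9,2.2):
  A=Rz(0)@Ry(S); w=A.T@M@R0.T; e=R.from_matrix(w).as_euler("ZYZ"); print(S,e)
E
```

```text
[548.52371597  -9.25555541  92.12435565] [-0.48402029 -0.12539682  0.8660254 ]
shift cm [-0.27, -43.53, -45.46] rot [0.348, -0.403, -0.34] deg 36.2 ee [264.8, 565.7, 236.1] t 0.15
[466.2402671 -30.573014  239.3486743]
1.6 [ 0.14621094  1.03665585 -0.81913919]
1.9 [ 0.18691606  0.7406866  -0.8829864 ]
2.2 [ 0.29321688  0.44876043 -1.00990637]
```

>>> servo_tool(plan=[[[-6,-4,-4,0,0,0,8.78],[-6,-7,-7.5,0.05,-0.06,-0.05,8.78],[-6,-10,-10.5,0.1,-0.12,-0.1,8.78],[-6,-13,-13.5,0.15,-0.17,-0.15,8.78],[-6,-16,-16.5,0.2,-0.23,-0.2,8.78],[-6,-19,-20,0.25,-0.29,-0.25,8.78],[-6,-22,-23,0.3,-0.35,-0.3,8.78],[-6,-25,-26,0.348,-0.403,-0.34,8.78]]])

```text
t: 0.82
ee_pos: [365.9, 264.6, 296.5]
orientation: [-0.603, 0.958, 0.498]
ft_force: [0.7, -0.3, 0.0]
width: 87.8
```

Run:
```python
from k import *
B=setbolt(); M=jawbolt(30,B); move(B[0]+B[3]*170,M); print(ctrl.get_obs()["qpos"])
```

```text
shift cm [6.08, -26.51, -16.27] rot [-0.002, 0.004, 0.002] deg 0.3 ee [365.9, 264.6, 296.5] t 0.82
[ 0.75984463 -0.0967098   2.22152755 -0.4519176   0.59281112  0.30735919]
```

>>> servo_tool(plan=[[[0,-3.5,-2,0,0,0,8.78],[0.5,-7,-4.2,0,0,0,8.78],[1,-10.5,-6.4,0,0,0,8.78],[2,-14,-8.5,0,0,0,8.78],[3,-17.5,-10.6,0,0,0,8.78],[4,-20.5,-12.6,0,0,0,8.78],[5,-23.5,-14.5,0,0,0,8.78],[6.1,-26.5,-16.3,0,0,0,8.78]]])

```text
t: 1.48
ee_pos: [444.3, 30.1, 255.2]
orientation: [-0.604, 0.962, 0.5]
ft_force: [-0.5, 1.0, 0.6]
width: 88.2
```

>>> servo_tool(plan=[[[0,0,0,0,0,0,8.78],[0,0,0,0,0,0,8.78]]])

```text
t: 1.65
ee_pos: [444.1, 29.9, 254.6]
orientation: [-0.601, 0.966, 0.498]
ft_force: [0.5, -0.3, -0.8]
width: 87.7
```

Run:
```python
from k import *
B=setbolt(); M=jawbolt(30,B); move(B[0]+B[3]*170,M); print(ctrl.get_obs()["qpos"])
im,c=snap("wrist","w1"); np.savez("w1.npz",K=c[0],V=c[1])
```

```text
shift cm [1.64, -5.46, -3.37] rot [-0.005, -0.002, -0.001] deg 0.3 ee [444.1, 29.9, 254.6] t 1.65
[-0.06232673 -0.05047754  2.29690386  0.38516131  0.4235447  -1.14922201]
```

View pics/w1.png

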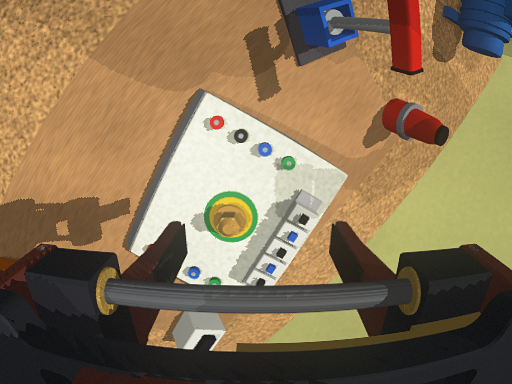

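Run:
```python
from k import *
B=setbolt(); M=jawbolt(30,B); move(B[0]+B[3]*115,M)
```

```text
shift cm [7.15, -5.56, -3.44] rot [-0.003, -0.002, -0.002] deg 0.2 ee [443.8, 31.0, 254.8] t 1.7
```

>>> servo_tool(plan=[[[2,-2,-1.2,0,0,0,8.78],[4,-4,-2.4,0,0,0,8.78],[6,-5.5,-3.4,0,0,0,8.78],[7.1,-5.6,-3.4,0,0,0,8.78],[7.1,-5.6,-3.4,0,0,0,8.78],[7.1,-5.6,-3.4,0,0,0,8.78]]])

```text
t: 2.2
ee_pos: [493.1, -21.6, 192.5]
orientation: [-0.604, 0.964, 0.504]
ft_force: [-0.6, 0.7, 0.0]
width: 87.4
```

Run:
```python
from k import *
B=setbolt(); M=jawbolt(30,B); move(B[0]+B[3]*115,M); print(ctrl.get_obs()["qpos"])
im,c=snap("wrist","w2"); np.savez("w2.npz",K=c[0],V=c[1])
print(proj("wrist",[B[0],B[0]+26*B[3],B[0]-14*B[3]],c))
```

```text
shift cm [0.03, -0.11, -0.19] rot [0.001, -0.001, -0.004] deg 0.3 ee [493.1, -21.6, 192.5] t 2.2
[-0.20142483  0.17488496  2.25556595  0.77022594  0.32411798 -1.66969645]
[[255.77141173 195.67881765]
 [255.56183364 204.23353195]
 [255.8695648  191.68824461]]
```

View pics/w2.png

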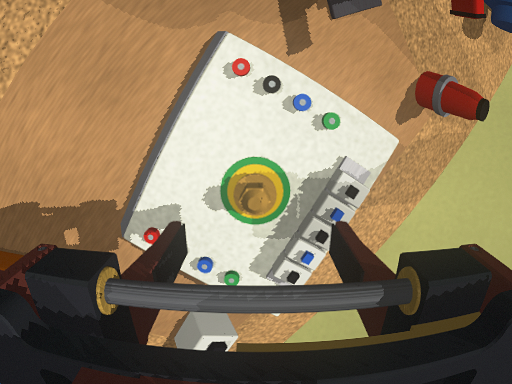

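Run:
```python
from h import *
crop("w2",212,148,88,84,7,"z3")
im=cv2.imread("pics/w2.png"); h=cv2.cvtColor(im,cv2.COLOR_BGR2HSV)
g=cv2.inRange(h,(45,100,40),(80,255,255)); g[:150]=0;g[230:]=0;g[:,:215]=0;g[:,295:]=0
c=max(cv2.findContours(g,cv2.RETR_EXTERNAL,cv2.CHAIN_APPROX_NONE)[0],key=cv2.contourArea); print(cv2.fitEllipse(c))
```

```text
((254.89208984375, 190.133544921875), (66.26355743408203, 68.31793212890625), 94.11123657226562)
```

View pics/z3.png

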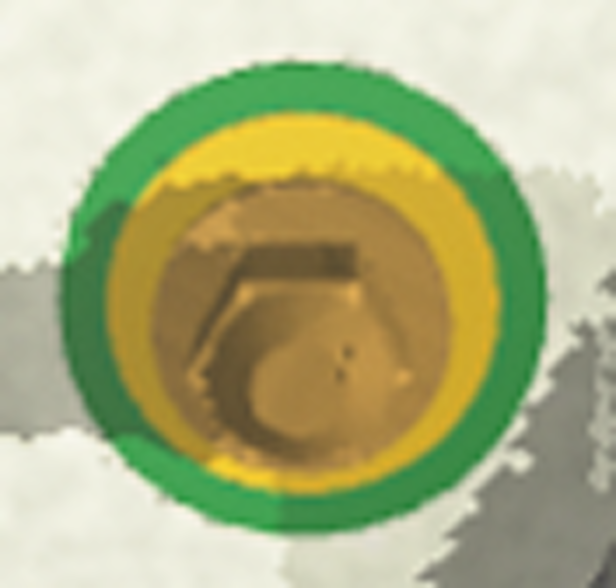

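Run:
```python
from k import *
B=setbolt(); d=np.load("w2.npz"); c=(d["K"],d["V"])
def onp(px,h):
    o,w=ray("wrist",px,c); p0=B[0]+h*B[3]; return o+w*(((p0-o)@B[3])/(w@B[3]))[:,None]
def loc(P): return np.round(np.c_[(P-B[0])@B[1],(P-B[0])@B[2]],2)
cr=lambda x,y:(212+(x+.5)/7-.5,148+(y+.5)/7-.5)
print("ring",loc(onp([254.89,190.13],-14)),"flange",loc(onp([cr(300,328)],0)),"top",loc(onp([cr(292,395)],26)))
v=loc(onp([cr(240,287),cr(360,292)],20)); print(v, np.degrees(np.arctan2(*(v[1]-v[0])[::-1])),np.linalg.norm(v[1]-v[0]))
v=loc(onp([cr(235,247),cr(355,243)],0)); print(v, np.degrees(np.arctan2(*(v[1]-v[0])[::-1])))
v=loc(onp([cr(190,375),cr(405,378)],20)); print(v, np.degrees(np.arctan2(*(v[1]-v[0])[::-1])),np.linalg.norm(v[1]-v[0]),v.mean(0))
```

```text
ring [[-1.6   0.87]] flange [[-1.67  0.42]] top [[-1.75 -0.78]]
[[-13.13   6.23]
 [ -0.27  12.97]] 27.65929222102662 14.51920107994927
[[-14.45   5.66]
 [ -1.21  13.95]] 32.05203783264738
[[-12.95  -6.52]
 [  9.99   6.35]] 29.293678930495876 26.303621423674723 [-1.48  -0.085]
```

Run:
```python
from k import *
a=np.radians(61.8); M=toolR(np.array([0,0,-1.]),np.array([np.cos(a),np.sin(a),0]))
move(np.array([488,267,250.]),M)
```

```text
shift cm [-1.49, 19.95, 21.59] rot [-0.292, 0.411, 0.325] deg 34.4 ee [493.2, -21.7, 193.1] t 2.25
```

>>> servo_tool(plan=[[[-3.5,0,0,0,0,0,8.78],[-6,2,2,-0.03,0.04,0.03,8.78],[-6,5,5,-0.08,0.11,0.08,8.78],[-6,8,8,-0.13,0.18,0.13,8.78],[-5.5,11,11.5,-0.18,0.25,0.18,8.78],[-5,14,15,-0.23,0.31,0.24,8.78],[-4,17,18,-0.27,0.37,0.29,8.78],[-3,20,21.6,-0.292,0.411,0.325,8.78]]])

```text
t: 2.92
ee_pos: [475.6, 217.0, 265.4]
orientation: [-0.843, 1.402, 0.837]
ft_force: [0.6, -1.0, 0.2]
width: 87.6
```

Run:
```python
from k import *
a=np.radians(61.8); M=toolR(np.array([0,0,-1.]),np.array([np.cos(a),np.sin(a),0]))
move(np.array([488,267,250.]),M); print(ctrl.get_obs()["qpos"])
```

```text
shift cm [1.53, 1.27, 4.99] rot [0.001, -0.001, 0.004] deg 0.2 ee [475.6, 217.0, 265.4] t 2.92
[ 0.40731798  0.23760636  1.82841826 -0.00407207  1.07439141 -0.67014966]
```

>>> servo_tool(plan=[[[0.8,0.9,2.5,0,0,0,8.78],[1.5,1.3,5,0,0,0,8.78],[1.5,1.3,5,0,0,0,8.78],[1.5,1.3,5,0,0,0,8.78]]])

```text
t: 3.25
ee_pos: [487.0, 265.2, 248.1]
orientation: [-0.842, 1.402, 0.838]
ft_force: [-0.0, -0.4, 0.6]
width: 88.2
```

Run:
```python
from k import *
print(ctrl.get_obs()["ee_pos"])
im,c=snap("wrist","w3"); np.savez("w3.npz",K=c[0],V=c[1])
```

```text
[487.0173987  265.15038045 248.10006703]
```

View pics/w3.png

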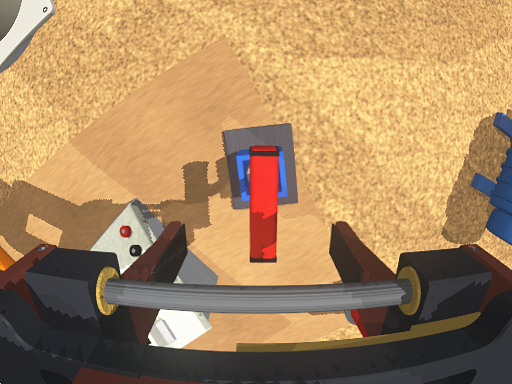

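Run:
```python
from h import *
crop("w3",215,118,95,150,4,"z4")
```

```text
(no output)
```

View pics/z4.png

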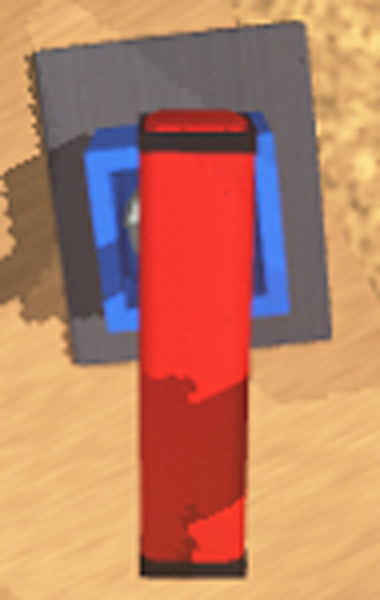

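Run:
```python
from k import *
d=np.load("w3.npz"); c=(d["K"],d["V"])
cr=lambda x,y:(215+(x+.5)/4-.5,118+(y+.5)/4-.5)
p=onz("wrist",[cr(140,132),cr(253,132),cr(140,577),cr(247,577)],178,c); print(np.round(p,1))
f=(p[0]+p[1])/2;n=(p[2]+p[3])/2;print(f,n,(f+n)/2,np.linalg.norm(f-n),np.linalg.norm(p[0]-p[1]),np.linalg.norm(p[2]-p[3]),np.degrees(np.arctan2(*(n-f)[1::-1])))
# stand cup corners on z=60
s=onz("wrist",[cr(84,150),cr(270,118),cr(290,312),cr(107,330)],60,c); print(np.round(s,1),s.mean(0), [round(np.degrees(np.arctan2(*(s[i]-s[j])[1::-1])),1) for i,j in((1,0),(2,3))])
o=ctrl.get_obs(); M=R.from_rotvec(o["orientation"]).as_matrix(); print(M[:,2],np.degrees(np.arctan2(M[1,2],M[0,2])))
```

```text
[[444.2 281.6 178. ]
 [453.9 300.  178. ]
 [524.8 237.7 178. ]
 [535.3 257.2 178. ]]
[449.04631497 290.77707608 178.        ] [530.08956396 247.44984673 178.        ] [489.56793947 269.1134614  178.        ] 91.89807946963832 20.797470326594055 22.2206796782482 -28.129789360767827
[[453.7 254.6  60. ]
 [470.4 305.6  60. ]
 [524.3 284.7  60. ]
 [503.7 234.5  60. ]] [488.02701289 269.84644345  60.        ] [np.float64(71.8), np.float64(67.8)]
[ 4.73366394e-01  8.80865216e-01 -8.53700285e-04] 61.746949461385206
```

Run:
```python
from k import *
a=np.radians(61.8); M=toolR(np.array([0,0,-1.]),np.array([np.cos(a),np.sin(a),0]))
move(np.array([489.4,269.1,159.]),M)
```

```text
shift cm [8.93, 0.04, 0.55] rot [-0.001, -0.001, 0.002] deg 0.1 ee [487.0, 264.2, 248.3] t 3.3
```

>>> servo_tool(plan=[[[0,0,0.5,0,0,0,8.78],[2,0,0.5,0,0,0,8.78],[4,0,0.5,0,0,0,8.78],[6,0,0.5,0,0,0,8.78],[7.5,0,0.5,0,0,0,8.78],[8.6,0,0.5,0,0,0,8.78],[8.9,0,0.5,0,0,0,8.78],[8.9,0,0.5,0,0,0,8.78]]])

```text
t: 3.97
ee_pos: [490.3, 267.7, 158.5]
orientation: [-0.838, 1.404, 0.836]
ft_force: [-0.1, 0.3, 0.5]
width: 88.0
```

Run:
```python
from k import *
a=np.radians(61.8); M=toolR(np.array([0,0,-1.]),np.array([np.cos(a),np.sin(a),0]))
move(np.array([489.4,269.1,159.]),M)
```

```text
shift cm [-0.05, 0.15, 0.08] rot [-0.004, -0.001, 0.001] deg 0.2 ee [490.3, 267.7, 158.5] t 3.97
```

>>> servo_tool(plan=[[[0,0.1,0.1,0,0,0,6],[0,0.1,0.1,0,0,0,4],[0,0.1,0.1,0,0,0,2.5],[0,0.1,0.1,0,0,0,1.5],[0,0.1,0.1,0,0,0,1.5],[0,0.1,0.1,0,0,0,1.5],[0,0.1,0.1,0,0,0,1.5],[0,0.1,0.1,0,0,0,1.5]]])

```text
t: 4.63
ee_pos: [490.0, 269.8, 158.6]
orientation: [-0.838, 1.403, 0.837]
ft_force: [-0.1, -0.4, -0.3]
width: 38.1
```

>>> servo_tool(plan=[[[0,0,0,0,0,0,1.5],[0,0,0,0,0,0,1.5],[0,0,0,0,0,0,1],[0,0,0,0,0,0,1],[0,0,0,0,0,0,1]]])

```text
t: 5.05
ee_pos: [489.9, 269.7, 158.5]
orientation: [-0.838, 1.404, 0.837]
ft_force: [-0.1, -0.2, -0.3]
width: 21.7
```

Run:
```python
from k import *
o=ctrl.get_obs();print(o["ee_pos"],o["width"],o["ft_force"],o["moment"])
im,c=snap("wrist","w4"); np.savez("w4.npz",K=c[0],V=c[1])
```

```text
[489.94591937 269.6782103  158.48956337] 21.67652796901499 [-0.06767986 -0.17205876 -0.3258551 ] [0.00026695 0.02190368 0.02808829]
```

View pics/w4.png

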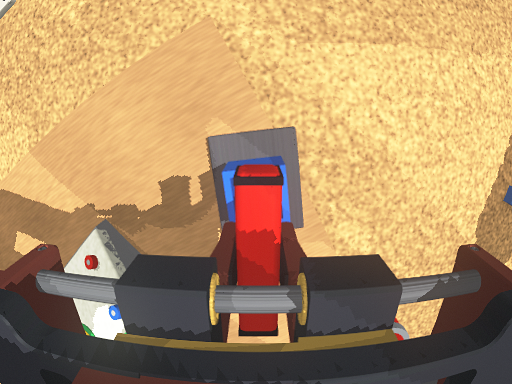

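>>> servo_tool(plan=[[[-0.5,0,0,0,0,0,1],[-1.5,0,0,0,0,0,1],[-3,0,0,0,0,0,1],[-5,0,0,0,0,0,1],[-7.5,0,0,0,0,0,1],[-10,0,0,0,0,0,1],[-12,0,0,0,0,0,1],[-12,0,0,0,0,0,1]]])

```text
t: 5.77
ee_pos: [492.0, 270.9, 283.6]
orientation: [-0.838, 1.395, 0.836]
ft_force: [1.1, 0.7, -2.6]
width: 21.6
```

Run:
```python
from k import *
im,c=snap("side","s5")
a=cv2.resize(im[200:360,180:340],None,fx=3.5,fy=3.5,interpolation=cv2.INTER_CUBIC); cv2.imwrite("pics/z5.png",a)
im,c=snap("wrist","w5"); np.savez("w5.npz",K=c[0],V=c[1])
crop("w5",200,140,120,200,3,"z5w")
o=ctrl.get_obs(); print(o["ee_pos"],o["ft_force"],o["moment"],o["width"])
B=setbolt(); b0=B[0]-1.6*B[1]+.2*B[2]
for k in (30,90,150,-30):
  print(k); move(b0+B[3]*(155+75),jawbolt(k,B))
```

```text
[489.97839306 269.84318463 279.11785644] [-0.2349315  -0.70646965 -3.82986195] [ 0.01856995  0.00578253 -0.02358361] 21.677967772538366
30
shift cm [-1.15, -9.86, -29.69] rot [0.292, -0.41, -0.326] deg 34.4 ee [490.0, 269.8, 279.1] t 5.87
90
shift cm [-1.15, -9.86, -29.69] rot [-0.731, -0.195, -0.497] deg 51.8 ee [490.0, 269.8, 279.1] t 5.87
150
shift cm [-1.15, -9.86, -29.69] rot [-1.75, 0.089, -0.591] deg 105.9 ee [490.0, 269.8, 279.1] t 5.87
-30
shift cm [-1.15, -9.86, -29.69] rot [1.314, -0.556, -0.083] deg 81.9 ee [490.0, 269.8, 279.1] t 5.87
```

View pics/z5.png

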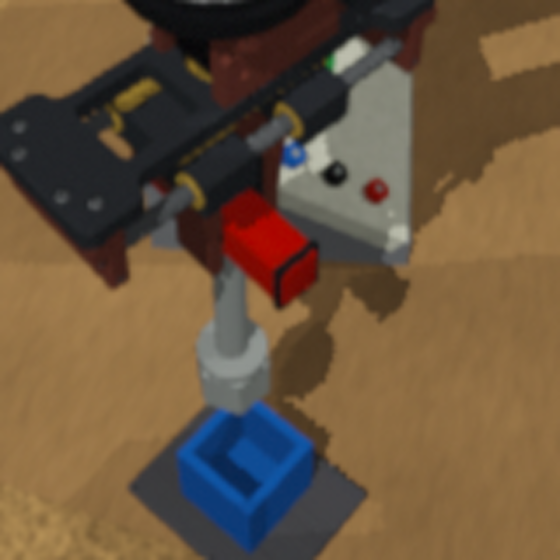

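View pics/z5w.png

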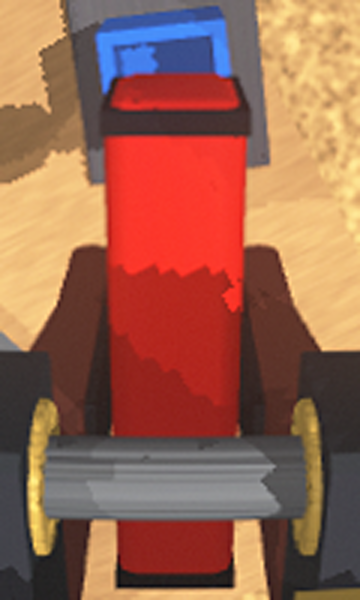

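Run:
```python
from k import *
o=ctrl.get_obs(); M=R.from_rotvec(o["orientation"]).as_matrix(); P=o["ee_pos"]
d=np.load("w5.npz"); c=(d["K"],d["V"])
cr=lambda x,y:(200+(x+.5)/3-.5,140+(y+.5)/3-.5)
p=onz("wrist",[cr(103,110),cr(250,110),cr(116,588),cr(234,588)],P[2]+19.5,c)
q=(p-P)@M; print(np.round(q,2)); print("mid tool",q.mean(0))
g=P+M@[0,0,0]; 
for h in (5+150, 5+150-36,5+150-120):
  pt=P-M[:,0]*0+M[:,0]*(h-10); print(h,(proj("side",pt)-[180,200])*3.5)
```

```text
[[-19.58  45.16  -9.41]
 [-19.56  45.18  12.53]
 [-19.43 -48.49  -9.89]
 [-19.41 -48.56  12.89]]
mid tool [-19.49573974  -1.67703922   1.53062719]
155 [[235.63784468 381.31161518]]
119 [[234.12409745 345.9151812 ]]
35 [[230.09171813 251.62477055]]
```

Run:
```python
from k import *
im,c=snap("wrist","w6"); o=ctrl.get_obs(); np.savez("w6.npz",K=c[0],V=c[1],P=o["ee_pos"],r=o["orientation"])
M=R.from_rotvec(o["orientation"]).as_matrix(); P=o["ee_pos"]; print(P)
crop("w6",200,140,120,200,3,"z6w")
h=cv2.cvtColor(im,cv2.COLOR_BGR2HSV); m=((((h[...,0]<8)|(h[...,0]>172))&(h[...,1]>180)&(h[...,2]>90))).astype(np.uint8); 
for y in (190,200,210,220,230,240,250,260,270):
  xs=np.where(m[y,225:295])[0]+225; print(y,xs.min(),xs.max(),end="; ")
cr=lambda x,y:(200+(x+.5)/3-.5,140+(y+.5)/3-.5)
p=onz("wrist",[cr(103,110),cr(250,110),cr(116,588),cr(234,588)],P[2]+19.5,c)
q=(p-P)@M; print(np.round(q,2)); print("mid tool",q.mean(0))
```

```text
[489.34457976 269.48911848 277.89151048]
190 235 281; 200 236 281; 210 236 281; 220 236 280; 230 236 280; 240 236 280; 250 237 279; 260 237 279; 270 237 278; [[-19.5   45.55  -9.71]
 [-19.53  45.58  12.12]
 [-19.48 -47.49 -10.16]
 [-19.5  -47.49  12.47]]
mid tool [-19.50102083  -0.96491925   1.17853757]
```

View pics/z6w.png

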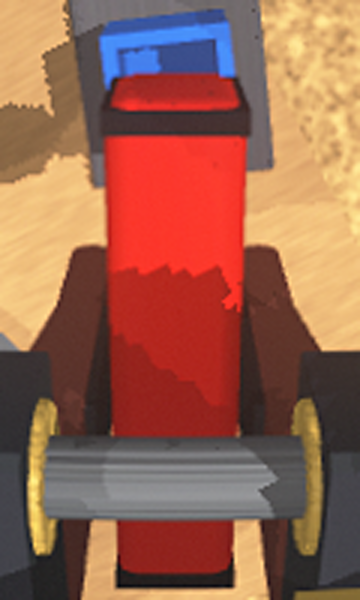

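Run:
```python
from k import *
Rc=np.array([[0,0.002,1],[.272,.962,-.001],[-.962,.272,-.001]]); u,_,v=np.linalg.svd(Rc); Rc=u@v; tc=np.array([-147.42,74.67,.26])
V=np.eye(4); V[:3,:3]=Rc; V[:3,3]=-Rc@tc   # tool->cam
for f in("w6","w5","w2"):
  d=np.load(f+".npz"); print(f, np.round(d["V"][:3,:3]@0 if 0 else 0,1))
K=np.load("w6.npz")["K"]
cr=lambda x,y:(200+(x+.5)/3-.5,140+(y+.5)/3-.5)
o,w=ray("wrist",[cr(103,110),cr(250,110),cr(116,588),cr(234,588)],(K,V)); p=o+w*((-19-o[0])/w[:,0])[:,None]; print(p,p.mean(0))
# bolt w2 in tool frame at that time
c=(lambda d:(d["K"],d["V"]))(np.load("w2.npz")); Mw=c[1][:3,:3].T@Rc; Pw=-c[1][:3,:3].T@c[1][:3,3]-Mw@tc; print("w2 pose from cam",Pw, R.from_matrix(Mw).as_rotvec())
o=ctrl.get_obs(); print(o["ee_pos"],o["qvel"])
```

```text
w6 0
w5 0
w2 0
[[-19.          46.00702021 -10.24375973]
 [-19.          46.04215821  11.47871358]
 [-19.         -46.46650985 -10.69103707]
 [-19.         -46.44070694  11.80526299]] [-19.          -0.21450959   0.58729494]
w2 pose from cam [492.60913909 -21.56219504 192.27660984] [-0.60288309  0.96416786  0.50497888]
[489.34457976 269.48911848 277.89151048] [ 0.00151512  0.02112036  0.0174586  -0.00093439  0.00061166 -0.00018218]
```

```bash
cat >> k.py <<'E'
def tgt(h,phi=30,off=(-1.7,0.)):
    B=setbolt(); return B[0]+off[0]*B[1]+off[1]*B[2]+B[3]*(144.5+h), jawbolt(phi,B)
E
python3 - <<'E'
from k import *
move(*tgt(60))
E
```

```text
shift cm [0.99, -10.84, -28.78] rot [0.292, -0.412, -0.327] deg 34.5 ee [489.3, 269.5, 277.9] t 5.92
```

Rows at a moderate pace, keeping the driver high on the way.

>>> servo_tool(plan=[[[-1,-0.7,-2,0.02,-0.02,-0.02,1],[-2,-1.8,-5,0.05,-0.07,-0.06,1],[-2,-3,-8,0.08,-0.12,-0.1,1],[-2,-4,-11,0.12,-0.17,-0.14,1],[-2,-5.2,-14,0.16,-0.22,-0.18,1],[-2,-6.3,-17,0.2,-0.28,-0.22,1],[-2,-7.5,-20,0.24,-0.34,-0.27,1],[-1.5,-8.7,-23,0.27,-0.38,-0.3,1]]])

```text
t: 6.58
ee_pos: [455.1, 24.8, 292.3]
orientation: [-0.621, 0.996, 0.524]
ft_force: [1.0, 0.5, -3.5]
width: 22.0
```

Run:
```python
from k import *
move(*tgt(60)); print(ctrl.get_obs()["qpos"],ctrl.get_obs()["width"])
```

```text
shift cm [1.07, -3.25, -5.53] rot [0.02, -0.031, -0.025] deg 2.6 ee [455.1, 24.8, 292.3] t 6.58
[-0.07220117 -0.09023035  2.21026435  0.28555162  0.58004324 -1.07564452] 21.999672585250824
```

>>> servo_tool(plan=[[[0,-0.8,-1.5,0.01,-0.01,-0.01,1],[0.3,-1.6,-3,0.02,-0.03,-0.02,1],[0.6,-2.4,-4.5,0.02,-0.03,-0.025,1],[1,-3.2,-5.5,0.02,-0.031,-0.025,1],[1,-3.2,-5.5,0.02,-0.031,-0.025,1],[1,-3.2,-5.5,0.02,-0.031,-0.025,1],[1,-3.2,-5.5,0.02,-0.031,-0.025,1],[1,-3.2,-5.5,0.02,-0.031,-0.025,1]]])

```text
t: 7.25
ee_pos: [449.7, -32.8, 270.1]
orientation: [-0.606, 0.963, 0.503]
ft_force: [0.2, -0.7, -3.1]
width: 22.0
```

Run:
```python
from k import *
move(*tgt(60)); print(ctrl.get_obs()["qpos"])
im,c=snap("side","s7"); im2,c2=snap("top","t7")
a=cv2.resize(im[130:270,200:320],None,fx=3,fy=3,interpolation=cv2.INTER_CUBIC)
b=cv2.resize(im2[160:270,200:320],None,fx=3.5,fy=3.5,interpolation=cv2.INTER_CUBIC)
C=np.zeros((430,790,3),np.uint8);C[:420,:360]=a;C[:385,365:785]=b;cv2.imwrite("pics/z7.png",C)
o=ctrl.get_obs(); M=R.from_rotvec(o["orientation"]).as_matrix(); P=o["ee_pos"]
rim=P+144.5*M[:,0]; B=setbolt()
for n,X in(("rim",rim),("t36",P+108.5*M[:,0]),("seat",B[0]-1.7*B[1]),("top",B[0]-1.7*B[1]+26*B[3])): print(n,(proj("side",X)-[200,130])*3,(proj("top",X)-[200,160])*3.5+[365,0])
print(P)
```

```text
shift cm [0.04, -0.03, -0.34] rot [0.002, -0.001, -0.003] deg 0.2 ee [449.7, -32.8, 270.1] t 7.25
[-0.26292382 -0.05556572  2.25595265  0.50707004  0.53575227 -1.42944632]
rim [[233.52241558 196.57479493]] [[575.66018511 225.66151782]]
t36 [[258.93801315 168.51416592]] [[582.37123421 249.36338191]]
seat [[196.87008564 239.81272437]] [[569.37311779 192.01411022]]
top [[213.59180493 221.50077864]] [[573.66033804 207.13193847]]
[449.92279685 -32.78425303 270.46151889]
```

View pics/z7.png

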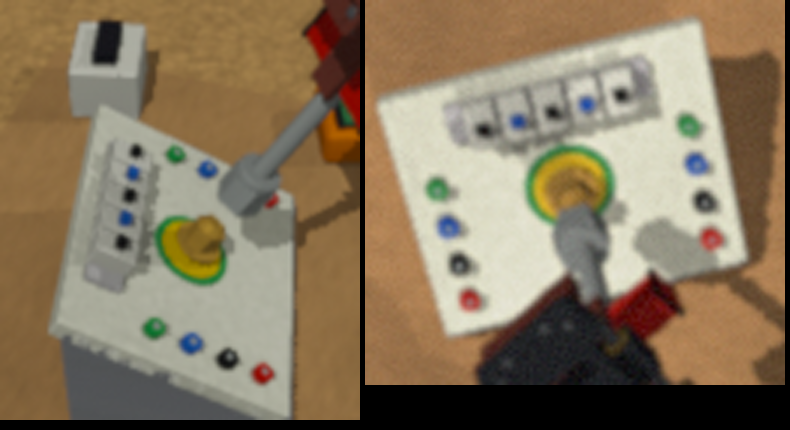

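Run:
```python
from k import *
o=ctrl.get_obs(); M=R.from_rotvec(o["orientation"]).as_matrix(); P=o["ee_pos"]; B=setbolt()
out=[]
for f,n,x,y,w,h,k in(("s7","side",242,170,70,55,6),("t7","top",240,190,45,50,8)):
    im=cv2.resize(cv2.imread(f"pics/{f}.png")[y:y+h,x:x+w],None,fx=k,fy=k,interpolation=cv2.INTER_CUBIC)
    def pt(X): q=(proj(n,X)[0]-[x,y]+.5)*k; return tuple(int(v) for v in q)
    cv2.line(im,pt(P+90*M[:,0]),pt(P+144.5*M[:,0]),(255,0,255),1); cv2.line(im,pt(P+144.5*M[:,0]),pt(P+206*M[:,0]),(255,255,0),1)
    b=B[0]-1.7*B[1]; cv2.line(im,pt(b),pt(b+26*B[3]),(0,0,255),1)
    out.append(im)
C=np.zeros((410,800,3),np.uint8);C[:330,:420]=out[0];C[:400,430:790]=out[1];cv2.imwrite("pics/z8.png",C)
```

```text
(no output)
```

View pics/z8.png

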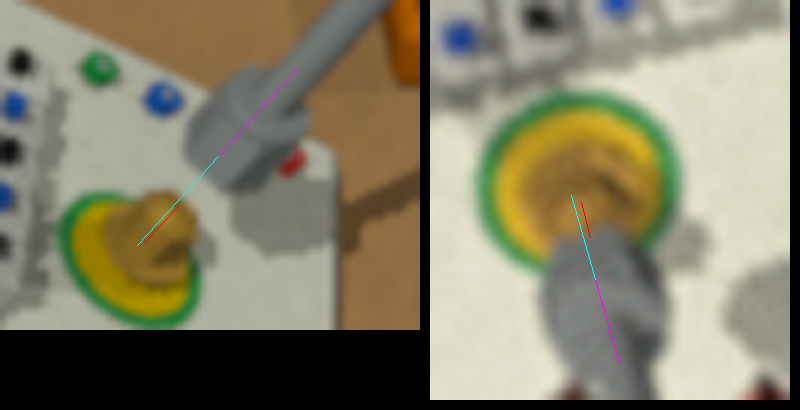

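Run:
```python
from k import *
B=setbolt(); E={}
for n,f,bx in(("top","top0",(235,190,45,45)),("side","side0",(245,195,40,35))):
    im=cv2.imread(f"pics/{f}.png"); h=cv2.cvtColor(im,cv2.COLOR_BGR2HSV); x,y,w,hh=bx
    g=cv2.inRange(h,(20,120,60),(85,255,255))[y:y+hh,x:x+w]
    k=4; g=cv2.resize(g,None,fx=k,fy=k,interpolation=cv2.INTER_LINEAR)
    g=(g>127).astype(np.uint8); c=cv2.convexHull(max(cv2.findContours(g,cv2.RETR_EXTERNAL,cv2.CHAIN_APPROX_NONE)[0],key=cv2.contourArea)); e=cv2.fitEllipse(c)
    E[n]=(np.array(e[0])+.5)/k-.5+[x,y]; print(n,E[n],np.array(e[1])/k,proj(n,B[0]-14*B[3]))
X,r=tri(("top",E["top"]),("side",E["side"])); print(X,r,"expected mid",B[0]-14*B[3], "in bolt frame",(X-B[0])@np.stack(B[1:],1))
for n in E:
    o,w=ray(n,E[n]); p0=B[0]-14*B[3]; q=o+w[0]*(((p0-o)@B[3])/(w[0]@B[3])); print(n,(q-B[0])@np.stack(B[1:],1))
move(*tgt(60))
```

```text
top [257.93202591 212.61436081] [21.80849075 23.65902519] [[257.61190104 212.04948222]]
side [264.65505409 211.78794289] [22.64523315 27.47645187] [[262.10637789 212.86427038]]
[551.41428191  -8.82874767  84.34275522] [2.09, 2.09] expected mid [555.3  -7.5  80. ] in bolt frame [-1.3748009  -0.31176831 -8.19167654]
top [ -1.80218409  -0.44587859 -14.        ]
side [ -6.68778902  -7.0535269  -14.        ]
shift cm [0.06, -0.01, -0.37] rot [0.003, -0.0, -0.002] deg 0.2 ee [449.9, -32.8, 270.5] t 7.35
```

>>> servo_tool(plan=[[[0,0,-0.37,0,0,0,1],[0.8,0,-0.37,0,0,0,1],[1.6,0,-0.37,0,0,0,1],[2.4,0,-0.37,0,0,0,1],[2.7,0,-0.37,0,0,0,1],[2.7,0,-0.37,0,0,0,1],[2.7,0,-0.37,0,0,0,1],[2.7,0,-0.37,0,0,0,1]]])

```text
t: 8.02
ee_pos: [460.8, -32.6, 245.3]
orientation: [-0.606, 0.963, 0.502]
ft_force: [-0.2, 0.3, -2.9]
width: 21.9
```

```bash
cat > v.py <<'E'
from k import *
import sys
t=sys.argv[1]; h=float(sys.argv[2])
move(*tgt(h)); ob=ctrl.get_obs(); print(np.round(ob["ft_force"],1),np.round(ob["moment"],2),ob["width"])
snap("side","s"+t); snap("top","t"+t); snap("wrist","w"+t)
o=ob; M=R.from_rotvec(o["orientation"]).as_matrix(); P=o["ee_pos"]; B=setbolt(); out=[]
for f,n,x,y,w,hh,k in(("s"+t,"side",242,170,70,55,6),("t"+t,"top",240,190,45,50,8)):
    im=cv2.resize(cv2.imread(f"pics/{f}.png")[y:y+hh,x:x+w],None,fx=k,fy=k,interpolation=cv2.INTER_CUBIC); raw=im.copy()
    def pt(X): q=(proj(n,X)[0]-[x,y]+.5)*k; return tuple(int(v) for v in q)
    cv2.line(im,pt(P+90*M[:,0]),pt(P+144.5*M[:,0]),(255,0,255),1); cv2.line(im,pt(P+144.5*M[:,0]),pt(P+206*M[:,0]),(255,255,0),1)
    out.append(im)
C=np.zeros((410,800,3),np.uint8);C[:330,:420]=out[0];C[:400,430:790]=out[1];cv2.imwrite(f"pics/z{t}.png",C)
E
python3 v.py 9 33
```

```text
shift cm [0.06, 0.03, 0.06] rot [0.002, -0.001, -0.002] deg 0.2 ee [460.8, -32.6, 245.3] t 8.02
[-0.2  0.3 -2.9] [-0.19  0.59  0.01] 21.864432110356006
```

View pics/z9.png

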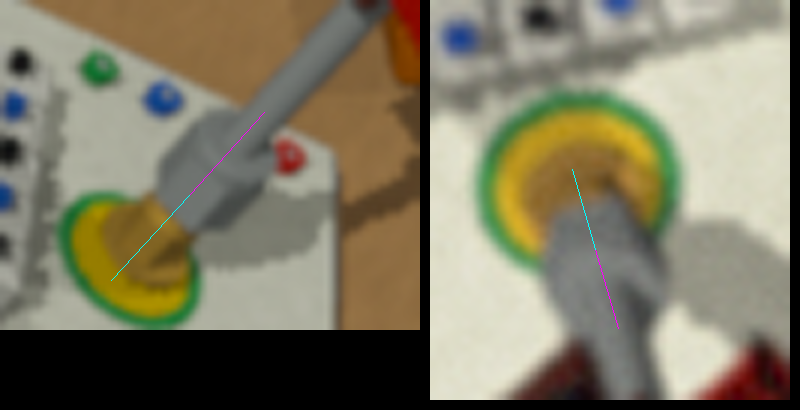

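View pics/w9.png

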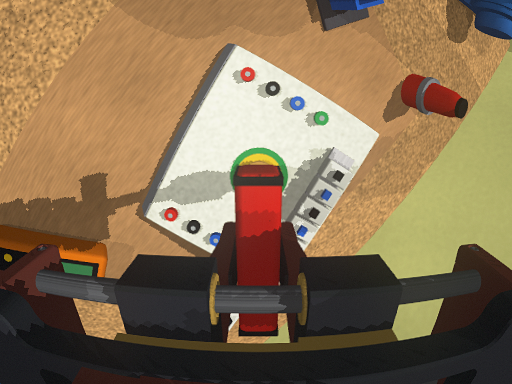

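>>> servo_tool(plan=[[[0.3,0,0.06,0,0,0,1],[0.6,0,0.06,0,0,0,1],[0.9,0,0.06,0,0,0,1],[1.1,0,0.06,0,0,0,1],[1.2,0,0.06,0,0,0,1],[1.2,0,0.06,0,0,0,1]]])

```text
t: 8.67
ee_pos: [466.9, -30.6, 234.9]
orientation: [-0.606, 0.963, 0.503]
ft_force: [-0.5, -0.7, -3.1]
width: 21.7
```

```bash
python3 v.py 10 22
```

```text
shift cm [-0.07, 0.01, 0.01] rot [0.002, -0.001, -0.002] deg 0.2 ee [466.9, -30.6, 234.9] t 8.67
[-0.5 -0.7 -3.1] [-0.21  0.59 -0.  ] 21.68035918879049
```

View pics/z10.png

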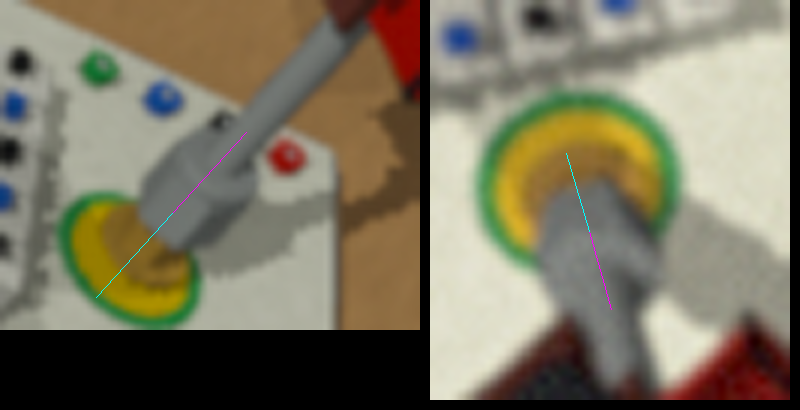

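>>> servo_tool(plan=[[[0.15,0,0,0,0,0,1],[0.3,0,0,0,0,0,1],[0.45,0,0,0,0,0,1],[0.6,0,0,0,0,0,1],[0.6,0,0,0,0,0,1]]])

```text
t: 9.23
ee_pos: [469.8, -29.9, 229.8]
orientation: [-0.606, 0.963, 0.502]
ft_force: [-0.2, -0.4, -2.6]
width: 21.9
```

Run:
```python
from k import *
move(*tgt(0)); o=ctrl.get_obs(); M=R.from_rotvec(o["orientation"]).as_matrix();print("tool F",M.T@o["ft_force"],M.T@o["moment"])
```

```text
shift cm [1.54, 0.02, 0.01] rot [0.002, -0.001, -0.002] deg 0.2 ee [469.8, -29.9, 229.8] t 9.23
tool F [ 2.13187345  0.503403   -1.46792443] [-0.01375864  0.56155665  0.2973161 ]
```

>>> servo_tool(plan=[[[0.2,0,0,0,0,0,1],[0.4,0,0,0,0,0,1],[0.6,0,0,0,0,0,1],[0.8,0,0,0,0,0,1],[1,0,0,0,0,0,1],[1.1,0,0,0,0,0,1],[1.2,0,0,0,0,0,1],[1.2,0,0,0,0,0,1]]])

```text
t: 9.9
ee_pos: [475.6, -28.4, 219.4]
orientation: [-0.606, 0.963, 0.502]
ft_force: [-0.5, 0.1, -3.4]
width: 21.9
```

```bash
python3 v.py 11 0
```

```text
shift cm [0.35, 0.02, 0.01] rot [0.002, -0.001, -0.002] deg 0.2 ee [475.6, -28.4, 219.4] t 9.9
[-0.5  0.1 -3.4] [-0.15  0.6   0.03] 21.936330689600975
```

View pics/z11.png

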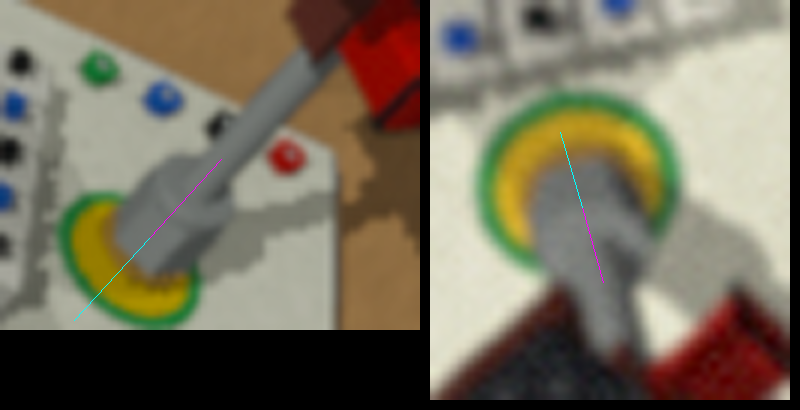

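Going in freely, about 3.5 mm left. Continue until contact.

>>> servo_tool(plan=[[[0.1,0,0,0,0,0,1],[0.2,0,0,0,0,0,1],[0.3,0,0,0,0,0,1],[0.35,0,0,0,0,0,1],[0.4,0,0,0,0,0,1],[0.4,0,0,0,0,0,1]]])

```text
t: 10.55
ee_pos: [477.4, -28.0, 216.7]
orientation: [-0.606, 0.962, 0.502]
ft_force: [-10.2, -2.2, 11.2]
width: 21.7
```

Run:
```python
from k import *
move(*tgt(0)); o=ctrl.get_obs(); M=R.from_rotvec(o["orientation"]).as_matrix();print("tool F",M.T@o["ft_force"],M.T@o["moment"])
```

```text
shift cm [0.02, 0.04, -0.02] rot [0.002, 0.0, -0.001] deg 0.1 ee [477.4, -28.0, 216.7] t 10.55
tool F [-14.91756367   2.13018986  -2.79754034] [0.04542232 0.95845874 0.58480489]
```

```bash
python3 v.py 12 0; python3 -c "
from k import *
print(ctrl.get_obs()['qpos'])"
```

```text
shift cm [0.02, 0.04, -0.02] rot [0.002, 0.0, -0.001] deg 0.1 ee [477.4, -28.0, 216.7] t 10.55
[-10.2  -2.2  11.2] [-0.24  1.1  -0.03] 21.725036131263305
[-0.22777468  0.09895596  2.26504564  0.67102226  0.38273928 -1.58543093]
```

View pics/z12.png

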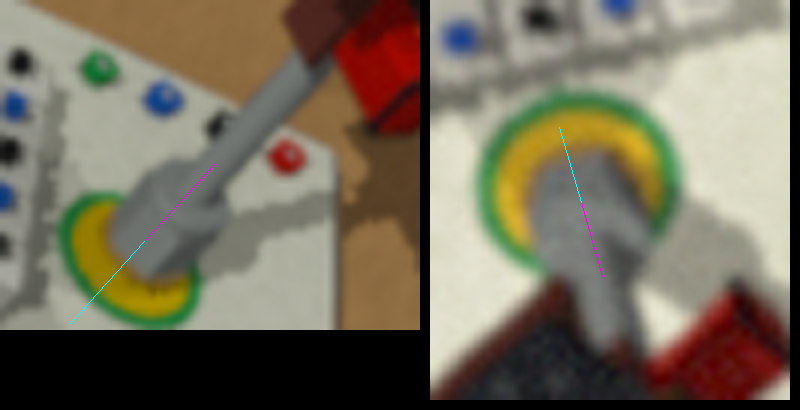

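>>> servo_tool(plan=[[[0,0,0,0.05,0,0,1],[0,0,0,0.1,0,0,1],[0,0,0,0.15,0,0,1],[0,0,0,0.2,0,0,1],[0.01,0,0,0.25,0,0,1],[0.01,0,0,0.3,0,0,1],[0.01,0,0,0.35,0,0,1],[0.02,0,0,0.4,0,0,1]]])

```text
t: 11.37
ee_pos: [477.9, -27.9, 216.8]
orientation: [-0.244, 1.027, 0.295]
ft_force: [-8.4, -0.8, 11.3]
width: 21.8
```

```bash
cat > f.py <<'E'
from k import *
o=ctrl.get_obs(); M=R.from_rotvec(o["orientation"]).as_matrix();B=setbolt()
print("tool F",np.round(M.T@o["ft_force"],1),np.round(M.T@o["moment"],2),"jaw",np.degrees(np.arctan2(M[:,2]@B[2],M[:,2]@B[1])),"axis err deg",np.degrees(np.arccos(-M[:,0]@B[3])),"pos",np.round((o["ee_pos"]-B[0])@np.stack(B[1:],1),1),o["width"],o["qpos"],o["t"])
E
python3 f.py
```

```text
tool F [-13.9   1.5  -1.4] [-0.14  0.64  0.3 ] jaw 7.085708459937248 axis err deg 0.053407738093528015 pos [ -0.9  -0.3 144.6] 21.776126493167247 [-0.22742463  0.09934109  2.26451951  0.67188108  0.38225559 -1.18385646] 11.3667
```

>>> servo_tool(plan=[[[0,0,0,0.05,0,0,1],[0,0,0,0.1,0,0,1],[0.01,0,0,0.15,0,0,1],[0.01,0,0,0.2,0,0,1],[0.02,0,0,0.25,0,0,1],[0.02,0,0,0.3,0,0,1],[0.02,0,0,0.35,0,0,1],[0.03,0,0,0.4,0,0,1]]])

```text
t: 12.03
ee_pos: [478.1, -27.9, 216.7]
orientation: [0.117, 1.063, 0.085]
ft_force: [-8.7, -0.4, 10.8]
width: 22.1
```

```bash
python3 f.py
```

```text
tool F [-13.6   1.2  -2.4] [-0.18  0.67  0.04] jaw -15.833607791873476 axis err deg 0.055456561856988364 pos [ -0.8  -0.4 144.3] 22.118389007137186 [-0.22717713  0.10011018  2.26435712  0.67300536  0.38159127 -0.78480873] 12.0333
```

>>> servo_tool(plan=[[[0,0,0,0.05,0,0,1],[0,0,0,0.1,0,0,1],[0.01,0,0,0.15,0,0,1],[0.01,0,0,0.2,0,0,1],[0.02,0,0,0.25,0,0,1],[0.02,0,0,0.3,0,0,1],[0.02,0,0,0.35,0,0,1],[0.03,0,0,0.4,0,0,1]]])

```text
t: 12.7
ee_pos: [478.4, -27.9, 216.5]
orientation: [0.478, 1.069, -0.129]
ft_force: [-8.6, 0.1, 11.5]
width: 21.7
```

```bash
python3 f.py
```

```text
tool F [-14.2   0.9  -2.6] [-0.2   0.63 -0.12] jaw -38.750515762343454 axis err deg 0.05467184736944145 pos [ -0.6  -0.5 144. ] 21.673375038386098 [-0.22700641  0.10079314  2.26413503  0.67409585  0.38077125 -0.38580481] 12.7
```

>>> servo_tool(plan=[[[0,0,0,0.05,0,0,1],[0,0,0,0.1,0,0,1],[0.01,0,0,0.15,0,0,1],[0.01,0,0,0.2,0,0,1],[0.02,0,0,0.25,0,0,1],[0.02,0,0,0.3,0,0,1],[0.02,0,0,0.35,0,0,1],[0.02,0,0,0.4,0,0,1]]])

```text
t: 13.37
ee_pos: [478.6, -27.9, 216.4]
orientation: [0.838, 1.045, -0.347]
ft_force: [-7.0, -1.1, 9.1]
width: 21.7
```

```bash
python3 f.py; python3 v.py 13 0
```

```text
tool F [-11.5  -1.   -1.4] [-0.2   0.35 -0.42] jaw -61.66579690248095 axis err deg 0.0538444656698578 pos [ -0.6  -0.5 143.8] 21.696837475889808 [-0.22684882  0.10134452  2.26405822  0.6747711   0.38006253  0.01354163] 13.3667
shift cm [-0.07, -0.07, -0.1] rot [-1.6, 0.001, -0.001] deg 91.7 ee [478.6, -27.9, 216.4] t 13.37
[-7.  -1.1  9.1] [-0.14  0.52  0.23] 21.696837475889808
```

View pics/w13.png

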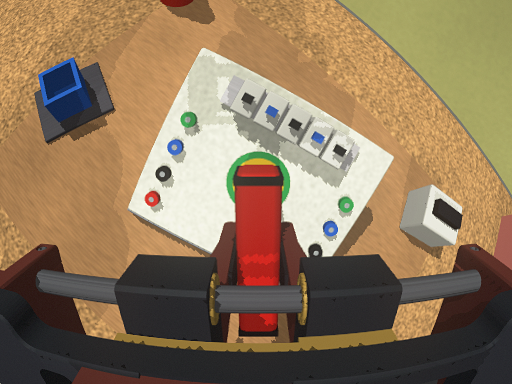

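View pics/z13.png

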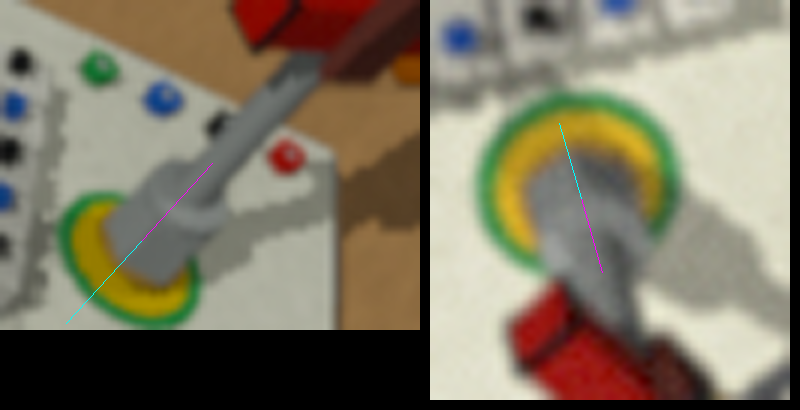

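>>> servo_tool(plan=[[[0,0,0,0,0,0,2.4],[0,0,0,0,0,0,3],[0,0,0,0,0,0,4],[0,0,0,0,0,0,6],[0,0,0,0,0,0,7],[0,0,0,0,0,0,7],[0,0,0,0,0,0,7],[0,0,0,0,0,0,7]]])

```text
t: 14.18
ee_pos: [478.0, -27.8, 215.3]
orientation: [0.836, 1.048, -0.346]
ft_force: [0.0, -0.4, -0.4]
width: 66.4
```

```bash
python3 f.py; python3 v.py 14 0
```

```text
tool F [ 0.3 -0.4  0.2] [ 0.02  0.19 -0.3 ] jaw -61.56666686453398 axis err deg 0.10812365845042879 pos [ -1.6  -0.2 143.1] 66.42752455032141 [-0.22669711  0.10311136  2.26477342  0.67471667  0.37991713  0.01141872] 14.1833
shift cm [-0.14, 0.0, -0.02] rot [-1.598, -0.002, -0.001] deg 91.6 ee [478.0, -27.8, 215.3] t 14.18
[ 0.  -0.4 -0.4] [-0.06  0.35 -0.01] 66.42752455032141
```

View pics/w14.png

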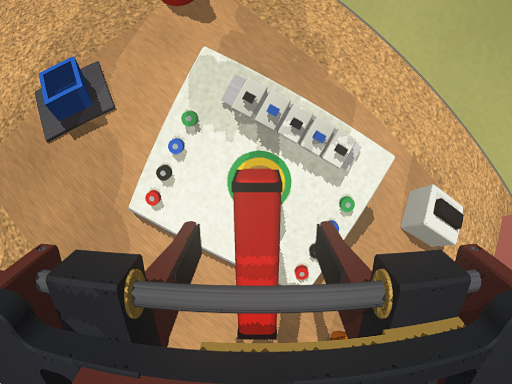

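View pics/z14.png

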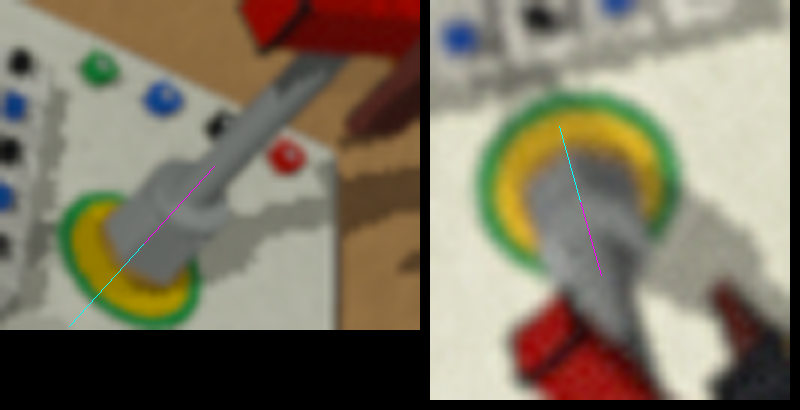

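>>> servo_tool(plan=[[[-1,0,0,0,0,0,7],[-2.5,0,0,0,0,0,7],[-4.5,0,0,0,0,0,7],[-7,0,0,0,0,0,7],[-9.5,0,0,0,0,0,7],[-12,0,0,0,0,0,7],[-13,0,0,0,0,0,7],[-13,0,0,0,0,0,7]]])

```text
t: 15.0
ee_pos: [415.5, -44.7, 330.5]
orientation: [0.835, 1.042, -0.346]
ft_force: [-0.2, 0.3, -0.1]
width: 69.3
```

>>> servo_tool(plan=[[[0,0,0,0,0,0,7],[0,0,0,0,0,0,7],[0,0,0,0,0,0,7],[0,0,0,0,0,0,7]]])

```text
t: 15.33
ee_pos: [415.1, -43.9, 326.9]
orientation: [0.836, 1.05, -0.346]
ft_force: [-0.3, -0.0, 0.0]
width: 70.3
```

```bash
python3 f.py; python3 v.py 15 0
python3 - <<'E'
from k import *
a=cv2.imread("pics/s15.png")[120:320,150:400]; cv2.imwrite("pics/s15z.png",cv2.resize(a,None,fx=3,fy=3,interpolation=cv2.INTER_CUBIC))
E
```

```text
tool F [-0.2 -0.2 -0.2] [-0.01  0.14 -0.3 ] jaw -61.58393130156356 axis err deg 0.23202332033722586 pos [-2.100e+00 -1.000e-01  2.722e+02] 70.29280793353954 [-0.33212903 -0.21337764  2.23091274  0.43007145  0.72683492  0.22208818] 15.3333
shift cm [12.77, 0.05, 0.06] rot [-1.598, -0.004, -0.002] deg 91.6 ee [415.1, -43.9, 326.9] t 15.33
[-0.3 -0.   0. ] [-0.11  0.31  0.  ] 70.29280793353954
```

View pics/w15.png

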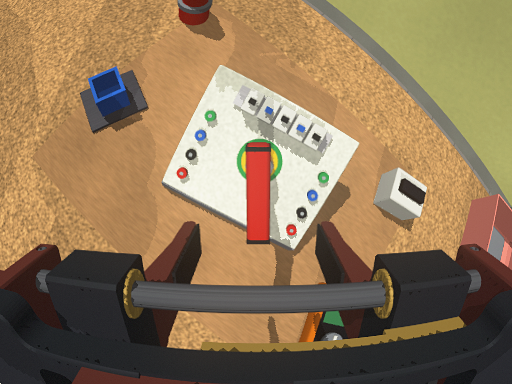

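View pics/s15z.png

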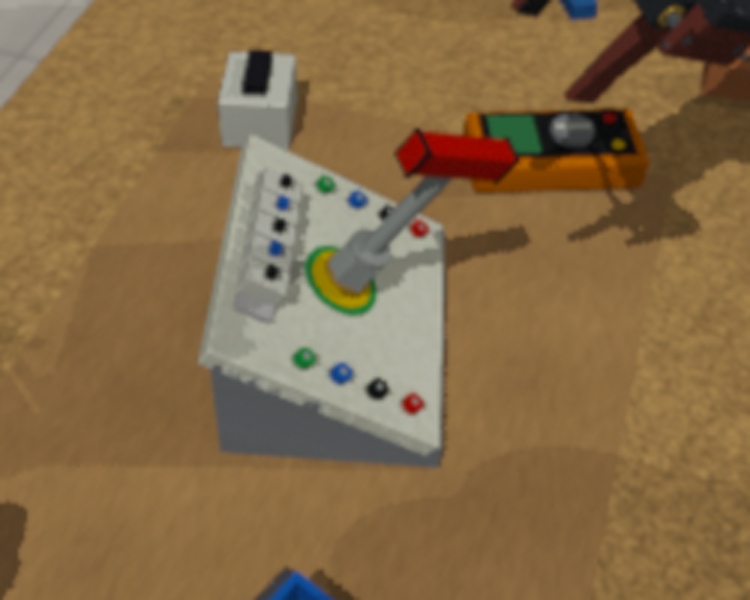

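View pics/t15.png

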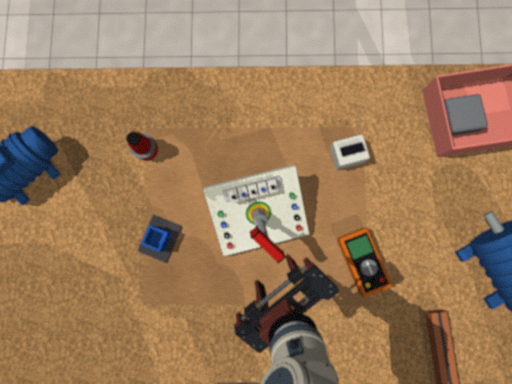

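```bash
python3 -c "
from workcell import ctrl
print(ctrl.close_job())"
```

```text
the job is handed in; nothing more can be done
None
```

The driver is out of its stand, seated on the bolt and turned, and I let go and handed the job in at about 15.5 s. No verdict was reported.

- **Seating:** I lifted the driver straight out of the stand, lined it up with the bolt axis and lowered it until it stopped. It met about 15 N within 0.2 mm of the computed full depth. Nothing was turned before that.
- **Turning:** I turned it clockwise by 91.7° of hand rotation, with 0.14–0.20 N m of resistance. The tool stayed within about 0.1° of the estimated bolt axis. Allowing for the 10° of socket play, the bolt should have turned at least about 80°. I inferred that from the hand angle and torque, as the bolt's angle can't be read directly.
- **After release:** The last pictures show the driver standing on the bolt, with the stand empty and the fingers clear of it. The meter, plug and breaker look unmoved, and the wrist force is near zero. When I opened the fingers the driver shifted slightly within the socket's clearance.
- **Disagreement:** The side camera's fit of the bolt ring was about 7 mm off from the top and wrist views. I put this down to the bolt blocking part of the ring and didn't use it; the socket then went on with no sideways force.

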